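Close the gasket mould on the warming plate

ROBOT

A 6-joint arm with a two-finger parallel gripper is mounted at the origin on a cart in front of the work surface, level with it; the furniture and walls round the work are solid. World frame = base frame: x ahead of the robot, y to its left, z up, the work surface at z = 0. Lengths are in mm, angles in rad, forces in N, time in s.
With the tool pointing down it reaches from about 375 to 900 mm from the base axis. Payload 3.1 kg.
Tool frame: the origin (TCP) lies midway between the tips of the shut fingers; the grasp point (between the pads) lies 19 mm behind it (grip_depth is the z of the grasp point in the tool frame, in mm); z points along the fingers, y is the line along which they close (so a half turn about z gives the same grasp; the last joint's range is limited). The gripper opens to 87 mm and grips with 3 to 60 N. Pads are 19 mm wide; open, the fingers measure 117 mm over their backs; the gripper's body (75 mm by 190 mm) begins 51 mm behind the grasp point.
Start: joints at [-1.29, 0.527, 1.433, -0, 1.181, -0.178], TCP at [277.374, -560.054, 222.548] pointing down, gripper open.
Joint ranges: [-3.08, 3.08], [-0.75, 2.2], [0.22, 2.44], [-1.43, 4.57], [0, 2.65], [-2.85, 2.85]. Speed limits (rad/s): [2.79, 2.79, 3.14, 3.14, 3.14, 3.14].

INTERFACE

Orientations are given as [roll, pitch, yaw] about the fixed x, y, z axes, in that order (R = Rz(yaw) Ry(pitch) Rx(roll)).
In Python, from bench import get_obs, snapshot, camera_info, sign_off, look_for, trace, pinpoint, grip_depth gives the robot as it stands. The module is installed in compiled form; this text tells all that it offers.
- The arm moves only by the tool carry_out, never from a script. Its argument "commands" is a list of rows, each a list of 4 numbers: the shift along the tool's x, y, z in mm, then the turn about the tool's z in rad. A call has 1 to 12 rows; each row shifts and turns the commanded pose from where the row before left it, along the tool's axes as they then stand; what a row does not reach is not made up. A row lasts 1/12 s, in which the tool goes at most 41.7 mm and 7.16 degrees, less where a joint would pass 70% of its speed; a pose out of reach is approached as far as the arm can. A call is refused whole if a number of a shift passes 41.7 or a number of a turn 0.125, either way. A call with a gripper value outside its range is refused whole. "fingers" is the opening, from -1 (shut) to 1 (fully open), set as the call begins (left out, the last holds). The fingers move at their own pace and stop on an object; "newtons" is the grip in N (left out, the last holds). Time passes only in rows, so rows that do not move let the fingers close. It gives the time, the measured TCP pose, the force, the opening and the grip force at its end, in the units of the state.
- get_obs(): the state, without advancing time (a new reading comes with each control period).
- snapshot(name): name is "scene" or "top" or "wrist"; returns the picture (480x640x3 uint8, red, green, blue); there is no depth.
- camera_info(name): a dict with "fx", "fy", "cx", "cy" (pixels), "origin" and "orientation" of the camera in the world; the wrist camera has in their place "tool_from_camera" (4x4, takes a point from camera to tool coordinates, whose origin is the TCP and whose axes are the flange's). Camera axes: x right, y up, looking along -z (the intrinsics and any distortion apply to the point x, -y, -z); pixel columns grow to the right and rows downward; lengths in mm; the calibration is good to about 2 mm. The wrist camera is an equidistant fisheye: a pixel r from the principal point sees the ray r / f radians off the axis. A picture is of the moment at which its call begins: read the wrist's pose just before it. camera_info takes no time and is no camera call.
- sign_off(): hands the job in; it is judged then, once.
Trained networks look in the newest picture that a camera, given by its name, has taken for a name from the list of things; names that differ only in an ending like _2 or _b are one class to them, and where a whole thing is asked for, a point or a joint stands for the part that bears it (a point fixed in the world has none). Each returns a list of dicts, best first, with "confidence" (0 to 1); they miss things now and then, are a little off and sometimes report something else, mostly with a low value. They report only what shows in the picture. A call takes as long as a camera call. They do not tell look-alikes from the thing itself.
- look_for(camera, target): "at" ([column, row] in pixels, amid what is visible of it).
- trace(camera, target): "region" (480x640 bool, what is visible of it) and "at" ([column, row] in pixels, amid what is visible of it).
- pinpoint(camera, target): "at" ([column, row] in pixels: a listed point, or the origin of a listed thing).
The state is a dict: "time_s": time; "qpos": joint angles; "qvel": joint speeds; "tau": joint torques, N m; "tcp_pos": TCP position; "ee_rot": TCP orientation; "wrist_force": force on the tool from outside, world axes, zero at the start; "moment": the same for the moment, N m; "width": opening from 0.0 (shut) to 1.0 (fully open); "grasp_force": force on a finger pad.
Only numpy, scipy, OpenCV 4.12 (cv2) and the standard library are available. Lean on these libraries where they do the work, as an engineer would, in place of code of your own. Each camera call takes 0.05 s, during which the arm holds its last target. There are 200 camera calls.

TASK

Turn the dial of the warming plate to 6 on its 0-to-10 scale. Then fit the upper half of the gasket mould onto the two dowels of the lower half, which is clamped on the plate, press it down against the spring plungers until the two halves meet flush, and finish while still holding them pressed together. Leave the other things on the bench where they are.

Things in the scene. Friction and masses are not known exactly. Their poses are not given: they have to be found in the camera images.
- warming_plate: Bench warming plate, white housing 136 (x) x 224 (y) mm, fixed, yaw up to 0.25 rad. Origin: centre of its underside on the bench, z up, x away from the robot, y left. Deck at z 40 mm. Aluminium heated plate on its left (+y) part, top at z 44 mm; control deck with the dial on its right part, dial axis at x 0, y -70 mm.
- dial (a joint): Dial angle, 0 to 4.5 rad, growing clockwise seen from above; stays where left (friction 0.03 N m). Eleven ticks round it mark 0 to 10, 0.45 rad apart: 6 is at 2.70 rad. Ticks 0, 5, 10 are longer; 5 points along +x of the warming plate, away from the robot; 6 is the first short tick clockwise of it. White pointer line on the knob's top and side. Starts between 2 and 5.
- dial_top (a point): Centre of the top of the dial knob, on its upright axis. Black fluted knob 31 mm in diameter and 28 mm high above the deck, with a skirt 40 mm in diameter on its lowest 4 mm.
- lower_half: Lower mould half, aluminium block 96 (x) x 64 (y) x 18 mm, fixed on the heated plate, axes as the warming plate's. Origin: centre of its underside; flat top face at z 18 mm. Pry tab 10 x 22 mm on its far (+x) end. Four 6 mm spring plungers near its corners stand 5 mm out of the top face and push the upper half up: 5 N in all at first, 12 N when the halves meet.
- dowel_a (a point): Foot of the far dowel on the lower half's top face, at x +38, y 0 mm. Both dowels are steel, 8 mm in diameter, and stand 18 mm above the face; their upper 6 mm is a rounded bullet nose.
- dowel_b (a point): Foot of the near dowel on the lower half's top face, at x -38, y +12 mm: the dowels are offset, so the upper half goes on one way round only.
- upper_half: Upper mould half, loose, face down on the bench: aluminium plate 96 (x) x 64 (y) x 14 mm, about 0.3 kg, pry tab on its +x end (fitted, it lies over the lower one's), black grip bar 50 (x) x 16 (y) mm standing 34 mm up from its middle. Origin: centre of the underside, z up. Yaw within 0.6 rad, tab away from the robot. Closed, its origin is 18 mm above the lower half's, axes agree.
- hole_a (a point): Centre of the underside mouth of the through hole that takes dowel_a: at x +38, y 0 mm of the upper half. Both holes are 9.5 mm wide with a 1.5 mm chamfer.
- hole_b (a point): Centre of the underside mouth of the through hole that takes dowel_b: at x -38, y +12 mm of the upper half.
- grip_top (a point): Centre of the top of the upper half's grip bar, 48 mm above the plate's underside. The bar is 16 mm thick across y: pinch it across y; fingertips reaching down to the plate have 24 mm of plate on either side.
- tweezers: Bystander: steel tweezers, 118 mm long, 9 mm high, lying beside the upper half, on its left (+y) side, about 60 mm from its centre. Origin at the centre of its underside.
- objective_can: Bystander: black round screw can, 40 mm in diameter, 60 mm high, standing at the left, by the microscope. Origin at the centre of its underside.
- eyepiece: Bystander: black spare eyepiece, 41 mm in diameter, 52 mm high, standing at the left, farther from the robot than the can. Origin at the centre of its underside.
- dish: Bystander: small round culture dish, 34 mm in diameter, 11 mm high, on the bench between the upper half and the warming plate. Origin at the centre of its underside.
Not all that is in view belongs to the job. Leave any turquoise look-alike of the upper_half alone.

How it is judged (in metres and radians):
On the way, in this order (a step that is already met when the one before it is completed fails the run):
1. the dial stands at 6 (value of joint dial between 2.55 and 2.85 rad), for 0.3 s.
2. the upper half is on both dowels (horizontal distance between hole_a and dowel_a below 0.003 m and horizontal distance between hole_b and dowel_b below 0.003 m and z of hole_a in the frame of dowel_a below 0.009 m and z of hole_b in the frame of dowel_b below 0.009 m), for 0.1 s.
At the end, for the whole second after the job is handed in: Dial at 6 within 0.15 rad; upper half on both dowels (centres within 3 mm) and held down by the robot with the halves flush: gap at both dowels under 1.5 mm, faces parallel within 0.04 rad, over 8 N between the halves, over 3 N between robot and upper half (all of step 1 and horizontal distance between hole_a and dowel_a below 0.003 m and horizontal distance between hole_b and dowel_b below 0.003 m and z of hole_a in the frame of dowel_a below 0.0015 m and z of hole_b in the frame of dowel_b below 0.0015 m and angle between the z axis of upper_half and the z axis of lower_half, either way round below 0.04 rad and contact force between upper_half and lower_half above 8 N and (contact force between upper_half and the fingers above 3 N or contact force between upper_half and the arm above 3 N)); the arm keeps its last pose, push and grip.
It fails at once if a bystander (tweezers, can, eyepiece or dish) is pushed more than 30 mm (distance of any of tweezers, objective_can, eyepiece, dish from where it was at the start of the episode above 0.03 m).
It fails at once if the can or the eyepiece is tipped over (angle between any of objective_can, eyepiece's own z axis and vertical above 0.6 rad).
It also fails if it takes over 69 s, if anything falls off the work surface, if the arm or the gripper's body presses on something with over 40 N, if the wrist force passes 120 N, or if a joint passes its speed limit or range.

## Working session

There is one attempt and no reset: what is moved stays moved. The work goes in short steps, Python scripts to look and compute and a tool call to move; the robot and the scene stay as the last step left them, time stands still between calls to the robot, and variables do not carry over. Pictures are saved under pics/ and viewed, at most 10 in all, crops included, and the job is handed in when it is done.

Besides the shell and the picture viewer there is one more tool, called after "Emit:" by a JSON object that holds its "op" and its "data". carry_out: Moves the arm, as the interface text tells. Its arguments: {"type":"object","properties":{"commands":{"type":"array"},"fingers":{"type":"number"},"newtons":{"type":"number"}},"required":["commands"]}

```bash
mkdir -p pics
cat > h.py <<'E'
import numpy as np, cv2
from bench import *
from scipy.spatial.transform import Rotation as R
def Rm(o):
    o=np.array(o,float)
    return o if o.shape==(3,3) else R.from_euler('xyz',o).as_matrix()
def ray(cam,px,obs=None):
    c=camera_info(cam); u=(px[0]-c['cx'])/c['fx']; v=(px[1]-c['cy'])/c['fy']
    if cam=='wrist':
        th=np.hypot(u,v); s=np.sin(th)/th if th>1e-9 else 1
        d=np.array([u*s,-v*s,-np.cos(th)])
        T=np.array(c['tool_from_camera']); Rt=Rm(obs['ee_rot'])
        return Rt@T[:3,3]+np.array(obs['tcp_pos']), Rt@T[:3,:3]@d
    d=np.array([u,-v,-1.]); 
    return np.array(c['origin'],float), Rm(c['orientation'])@d/np.linalg.norm(d)
def onz(r,z): o,d=r; return o+d*(z-o[2])/d[2]
def tri(rs):
    A=0;b=0
    for o,d in rs:
        d=d/np.linalg.norm(d); P=np.eye(3)-np.outer(d,d); A=A+P; b=b+P@o
    p=np.linalg.solve(A,b); return p,[np.linalg.norm(np.cross(p-o,d/np.linalg.norm(d))) for o,d in rs]
def save(cam,n):
    im=snapshot(cam); cv2.imwrite('pics/'+n,im[:,:,::-1]); return im
E
python3 - <<'E'
from h import *
print(get_obs()); print(grip_depth)
for c in ('scene','top','wrist'): print(c,camera_info(c))
a=save('scene','s.png');b=save('top','t.png')
for t in ['dial_top','grip_top','hole_a','hole_b','dowel_a','dowel_b','upper_half','lower_half','warming_plate','tweezers','dish','objective_can','eyepiece']:
    for c in('scene','top'):
        print(t,c,[(np.round(x['at'],1).tolist(),round(x['confidence'],2)) for x in pinpoint(c,t)])
E
```

```text
{'time_s': 0.0, 'qpos': array([-1.28948438e+00,  5.28430980e-01,  1.43391399e+00, -9.59310013e-06,
        1.18140315e+00, -1.78516683e-01]), 'qvel': array([-0.00121593,  0.00061332,  0.00146304,  0.0010133 , -0.00100072,
       -0.001804  ]), 'tau': array([ 1.81192736e-04, -4.40041924e+01, -1.76597857e+01,  6.33521006e-02,
        5.85227937e-02, -1.65051201e-04]), 'tcp_pos': array([ 277.17714585, -559.3497651 ,  221.58954404]), 'ee_rot': array([-3.13946986e+00, -3.74021088e-04,  4.59831882e-01]), 'wrist_force': array([-0.40977243, -0.16841037, -0.46892311]), 'moment': array([-0.04434389,  0.03634255, -0.00368345]), 'grasp_force': 0.0, 'width': 1.0019794723783433}
-18.700000000000003
scene {'fx': 555.2741024443783, 'fy': 555.2741024443783, 'cx': 318.4456047885621, 'cy': 239.63669910899597, 'origin': array([-142.12463892, 1186.62315589,  854.39046268]), 'orientation': array([ 0.98290723,  0.00818712, -2.5779186 ])}
top {'fx': 512.6877646139594, 'fy': 512.6877646139594, 'cx': 331.56825986268313, 'cy': 247.51501824632507, 'origin': array([ 271.21491303,  211.17654842, 1323.77689344]), 
[... 1464 characters left out ...]
e [([360.7, 186.7], 0.78), ([382.4, 193.0], 0.72)]
dowel_b top [([468.1, 242.8], 0.75), ([464.8, 216.0], 0.73)]
upper_half scene [([189.9, 376.9], 0.98), ([380.4, 168.1], 0.2)]
upper_half top [([335.9, 248.7], 0.89)]
lower_half scene [([370.3, 192.0], 0.92)]
lower_half top [([467.6, 229.6], 0.64)]
warming_plate scene [([375.4, 200.9], 0.56)]
warming_plate top [([341.7, 245.7], 0.41)]
tweezers scene [([312.8, 267.6], 0.51)]
tweezers top [([314.5, 243.3], 0.65)]
dish scene [([388.9, 239.8], 0.45)]
dish top [([411.7, 287.6], 0.53)]
objective_can scene [([290.2, 297.3], 0.66)]
objective_can top [([277.4, 245.8], 0.52)]
eyepiece scene [([255.0, 285.3], 0.68)]
eyepiece top [([272.8, 214.4], 0.59)]
```

Run:
```python
from h import *
a=cv2.imread('pics/s.png')[110:410,150:550];b=cv2.imread('pics/t.png')[160:340,110:550]
cv2.imwrite('pics/s1.png',cv2.resize(a,(800,600),interpolation=3)); cv2.imwrite('pics/t1.png',cv2.resize(b,(800,327),interpolation=3))
P=lambda n,s,t:print(n,*[np.round(x,1) for x in tri([ray('scene',s),ray('top',t)])])
P('dial',(380,169),(507.7,222.1));P('grip',(324.9,248.1),(335.1,247.1));P('grip2',(191.2,361.4),(147.1,244.8))
P('dowA',(360.7,186.7),(464.8,216));P('dowB',(382.4,193),(468.1,242.8))
for n,px in dict(tw=(314.5,243.3),dish=(411.7,287.6),can=(277.4,245.8),eye=(272.8,214.4)).items(): print(n,onz(ray('top',px),0))
```

```text
dial [ 528.3 -227.4   80.1] [4.4 4.4]
grip [474.  198.1  52.6] [2.5 2.5]
grip2 [491.  669.8  53.2] [2.7 2.7]
dowA [ 547.1 -130.    57.9] [0. 0.]
dowB [ 477.9 -135.4   53.8] [1.1 1.1]
tw [496.12849138 252.42462998   0.        ]
dish [374.10590504   3.64949786   0.        ]
can [491.82799194 349.61317125   0.        ]
eye [576.23024031 361.17777225   0.        ]
```

View pics/s1.png

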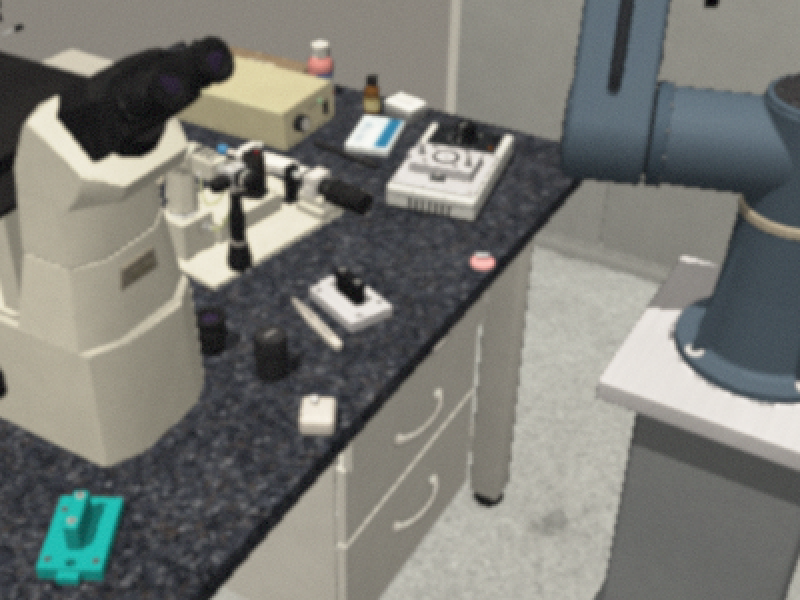

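View pics/t1.png

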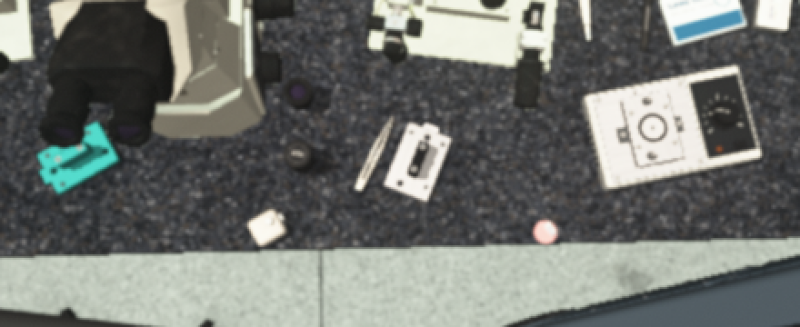

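The top view crop shows the white plate with its dial at about (723,115), the lower half, and the upper half at (420,160) with tweezers on its left. The turquoise decoy is far left and the dish sits near the bench edge. I'll bring the wrist camera over the plate.

Emit:
{"op": "carry_out", "data": {"commands": [[34, -23, -3, 0], [34, -23, -3, 0], [34, -23, -3, 0], [34, -23, -3, 0], [34, -23, -3, 0], [34, -23, -3, 0], [34, -23, -3, 0], [34, -23, -3, 0], [34, -23, -3, 0], [34, -23, -3, 0], [0, 0, 0, 0.12], [0, 0, 0, 0.12]], "fingers": 0.3}}

```text
time_s: 2.4
tcp_pos: [481.2, -200.4, 253.0]
ee_rot: [3.141, -0.001, 0.219]
wrist_force: [-0.0, -0.3, -1.0]
width: 0.654
grasp_force: 0.0
```

Emit:
{"op": "carry_out", "data": {"commands": [[0, 0, 0, 0], [0, 0, 0, 0], [0, 0, 0, 0]]}}

```text
time_s: 2.65
tcp_pos: [479.8, -203.4, 252.6]
ee_rot: [-3.142, 0.0, 0.222]
wrist_force: [-0.2, -0.0, -0.3]
width: 0.653
grasp_force: 0.0
```

```bash
cat > w.py <<'E'
from h import *
import sys,pickle
n=sys.argv[1]; o=get_obs(); im=save('wrist',n+'.png'); pickle.dump(o,open(n+'.pkl','wb'))
print(o['tcp_pos'].round(1),o['ee_rot'].round(3),o['qpos'].round(2))
hz=dict(dial_top=68,dowel_a=62,dowel_b=62,grip_top=48,hole_a=14,hole_b=14,tweezers=0,dish=0)
for t in sys.argv[2:]:
    for x in pinpoint('wrist',t)[:3]: print(t,np.round(x['at'],1),round(x['confidence'],2),onz(ray('wrist',x['at'],o),hz[t]).round(1))
E
python3 w.py w1 dial_top dowel_a dowel_b
```

```text
[ 479.8 -203.4  252.6] [-3.142  0.     0.222] [-0.62  0.35  1.65  0.    1.14  0.73]
dowel_a [242.1 209.6] 0.64 [ 470.  -131.9   62. ]
dowel_a [254.9 129.7] 0.63 [ 549.2 -129.6   62. ]
dowel_b [242.1 209.6] 0.64 [ 470.  -131.9   62. ]
dowel_b [254.9 129.7] 0.63 [ 549.2 -129.6   62. ]
```

View pics/w1.png

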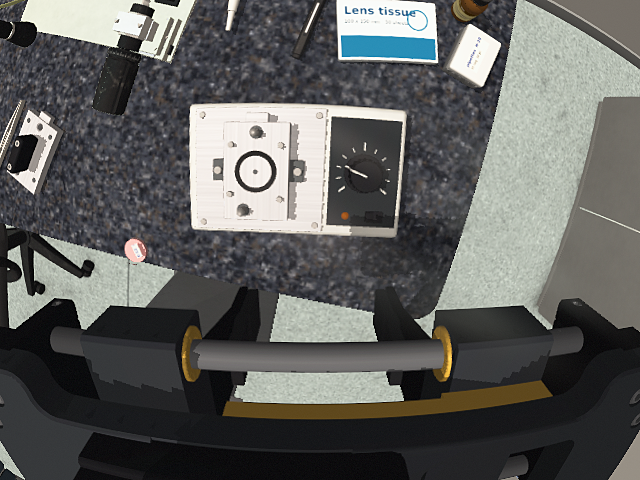

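The wrist view shows the plate, with the dial at about (365,172) and its pointer aimed left, near 2. The dowels are at (257,131) and (243,209). I'll zoom on the dial.

Run:
```python
from h import *
import pickle
a=cv2.imread('pics/w1.png')[125:215,320:420]
cv2.imwrite('pics/w1c.png',cv2.resize(a,(640,576),interpolation=cv2.INTER_CUBIC))
o=pickle.load(open('w1.pkl','rb')) if 0 else get_obs()
r=trace('wrist','dial')
for x in r[:2]:
    ys,xs=np.nonzero(x['region']); print(x['confidence'],x['at'],xs.min(),xs.max(),ys.min(),ys.max(),len(xs),onz(ray('wrist',x['at'],o),60))
r=trace('wrist','warming_plate')
for x in r[:1]:
    c=max(cv2.findContours(x['region'].astype('uint8'),0,2)[0],key=cv2.contourArea)
    P=np.array([onz(ray('wrist',q[0],o),40)[:2] for q in c],np.float32); print(x['confidence'],cv2.minAreaRect(P))
```

```text
0.73 [362.4, 173.4] 344 384 154 192 1247 [ 529.88131917 -239.15938704   60.        ]
0.61 ((517.0693969726562, -172.83119201660156), (136.94606018066406, 224.90492248535156), 9.877943992614746)
```

View pics/w1c.png

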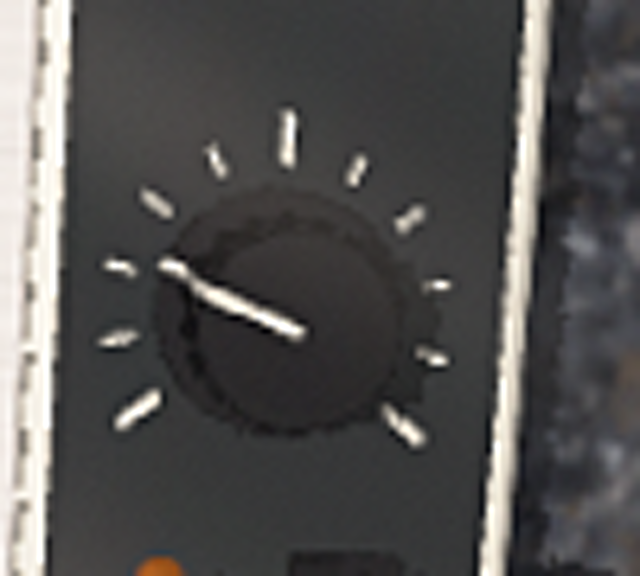

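The zoom shows the pointer from (300,333) to (170,265), just short of tick 3. The 5 tick is at (288,137).

Run:
```python
from h import *
import pickle
o=pickle.load(open('w1.pkl','rb'))
f=lambda x,y,z: onz(ray('wrist',(320+(x+.5)/6.4-.5,125+(y+.5)/6.4-.5),o),z)
c=f(303,333,68);e=f(198,286,68)
print('centre',c,'ptr',e, np.arctan2(*(e-c)[1::-1]))
T={0:(137,411),1:(118,339),2:(121,266),3:(157,204),4:(217,162),5:(288,137),6:(356,170),7:(410,218),8:(437,286),9:(433,357),10:(404,424)}
W=np.array([f(*p,40) for p in T.values()])[:,:2]
A=np.c_[2*W,np.ones(11)];s=np.linalg.lstsq(A,(W**2).sum(1),rcond=None)[0];C=s[:2];print('tick centre',C)
a=np.unwrap(np.arctan2(W[:,1]-C[1],W[:,0]-C[0])); print(a.round(2)); th0=np.mean(a+.45*(np.arange(11)-5)); print('yaw',th0)
ed=f(172,265,44)
print('dial by top line',2.25-(np.arctan2(*(e-c)[1::-1])-th0),'by tip vs centre',2.25-(np.arctan2(e[1]-C[1],e[0]-C[0])-th0))
```

```text
centre [ 528.80807432 -242.60628077   68.        ] ptr [ 531.97144421 -225.79603703   68.        ] 1.3847905053440612
tick centre [ 528.12039043 -242.57940154]
[ 2.41  1.96  1.5   1.07  0.62  0.19 -0.25 -0.7  -1.15 -1.6  -2.04]
yaw 0.18200511177522902
dial by top line 1.0472146064311678 by tip vs centre 1.0867610144410145
```

Emit:
{"op": "carry_out", "data": {"commands": [[6.5, 8.15, 15, 0], [6.5, 8.15, 20, 0], [6.5, 8.15, 20, 0], [6.5, 8.15, 20, 0], [6.5, 8.15, 20, 0], [6.4, 8.15, 15, 0], [0, 0, 0, 0], [0, 0, 0, 0], [0, 0, 0, 0]]}}

```text
time_s: 3.7
tcp_pos: [528.5, -242.3, 143.1]
ee_rot: [3.142, -0.0, 0.22]
wrist_force: [-0.4, -0.2, 0.3]
width: 0.649
grasp_force: 0.0
```

```bash
python3 w.py w2 dial_top dowel_a
python3 - <<'E'
from h import *
import pickle
a=cv2.imread('pics/w2.png')[150:450,160:480]
cv2.imwrite('pics/w2c.png',cv2.resize(a,(640,600),interpolation=cv2.INTER_CUBIC))
E
```

```text
[ 528.5 -242.3  143.1] [ 3.142 -0.     0.22 ] [-0.62  0.57  1.62  0.    0.95  0.73]
dial_top [315.8 256.8] 0.69 [ 527.1 -243.4   68. ]
dowel_a [157.  290.7] 0.76 [ 470.4 -130.2   62. ]
dowel_a [164.3 193.2] 0.65 [ 547.6 -129.7   62. ]
```

View pics/w2c.png

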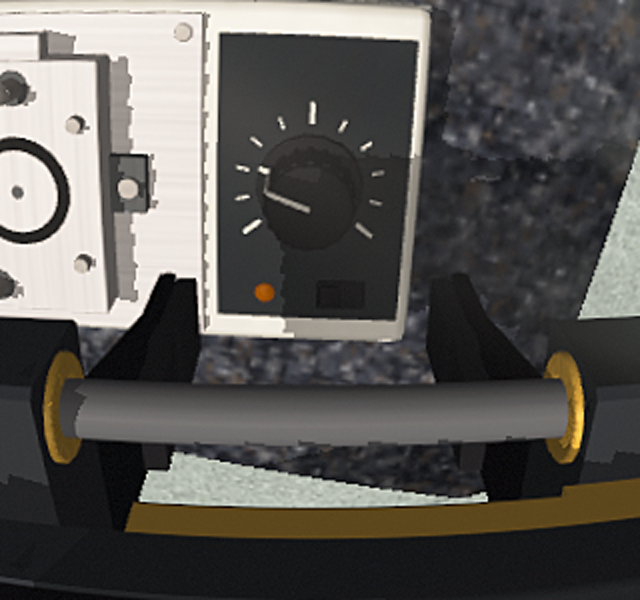

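The second view shows the dial centred between the fingers (crop 310,210), and the two views agree at about (528,-243,68). I'll descend, grip and turn.

Emit:
{"op": "carry_out", "data": {"commands": [[-0.6, 0.6, 16, 0], [0, 0, 16, 0], [0, 0, 16, 0], [0, 0, 16, 0], [0, 0, 16, 0], [0, 0, 10, 0], [0, 0, 4.5, 0], [0, 0, 0, 0]]}}

```text
time_s: 4.52
tcp_pos: [527.8, -242.7, 47.7]
ee_rot: [-3.141, 0.001, 0.22]
wrist_force: [-0.2, 0.1, 0.6]
width: 0.651
grasp_force: 0.0
```

Emit:
{"op": "carry_out", "data": {"commands": [[0, 0, 0, 0], [0, 0, 0, 0], [0, 0, 0, 0], [0, 0, 0, 0], [0, 0, 0, 0], [0, 0, 0, 0]], "fingers": -1, "newtons": 15}}

```text
time_s: 5.02
tcp_pos: [527.6, -241.0, 48.6]
ee_rot: [-3.138, 0.0, 0.219]
wrist_force: [0.1, 5.4, 4.5]
width: 0.351
grasp_force: 15.0
```

Emit:
{"op": "carry_out", "data": {"commands": [[0, -1.5, 0, 0.04], [0, 0, 0, 0.1], [0, 0, 0, 0.1], [0, 0, 0, 0.1], [0, 0, 0, 0.1], [0, 0, 0, 0.1], [0, 0, 0, 0.1], [0, 0, 0, 0.1], [0, 0, 0, 0.1], [0, 0, 0, 0.1], [0, 0, 0, 0.1], [0, 0, 0, 0.1]]}}

```text
time_s: 6.02
tcp_pos: [528.2, -239.5, 48.6]
ee_rot: [-3.139, 0.002, -0.926]
wrist_force: [3.6, 6.9, 3.3]
width: 0.352
grasp_force: 15.0
```

Emit:
{"op": "carry_out", "data": {"commands": [[0, 0, 0, 0.1], [0, 0, 0, 0.1], [0, 0, 0, 0.1], [0, 0, 0, 0.1], [0, 0, 0, 0.1], [0, 0, 0, 0], [0, 0, 0, 0], [0, 0, 0, 0]]}}

```text
time_s: 6.68
tcp_pos: [528.9, -239.2, 48.6]
ee_rot: [-3.139, 0.003, -1.422]
wrist_force: [3.8, 8.6, 2.1]
width: 0.355
grasp_force: 15.0
```

Emit:
{"op": "carry_out", "data": {"commands": [[0, 0, 0, 0], [0, 0, 0, 0], [0, 0, 0, 0], [0, 0, -10, 0], [0, 0, -20, 0], [0, 0, -20, 0], [0, 0, -20, 0], [0, 0, -20, 0], [0, 0, -20, 0], [0, 0, 0, -0.12], [0, 0, 0, -0.12], [0, 0, 0, -0.12]], "fingers": 0.3}}

```text
time_s: 7.68
tcp_pos: [527.9, -242.2, 159.6]
ee_rot: [-3.141, -0.002, -1.055]
wrist_force: [-0.3, -0.1, 0.3]
width: 0.65
grasp_force: 0.0
```

Emit:
{"op": "carry_out", "data": {"commands": [[0, 0, 0, -0.12], [0, 0, 0, -0.12], [0, 0, 0, -0.12], [0, 0, 0, -0.12], [0, 0, 0, -0.12], [0, 0, 0, -0.12], [0, 0, 0, -0.12], [0, 0, 0, -0.12], [0, 0, 0, -0.12], [0, 0, 0, -0.12], [0, 0, 0, 0], [0, 0, 0, 0]]}}

```text
time_s: 8.68
tcp_pos: [527.7, -241.9, 158.6]
ee_rot: [3.141, -0.0, 0.136]
wrist_force: [-1.6, -0.4, -0.1]
width: 0.649
grasp_force: 0.0
```

```bash
python3 w.py w3 dial_top dowel_a
python3 - <<'E'
from h import *
a=cv2.imread('pics/w3.png')[150:350,100:370]
cv2.imwrite('pics/w3c.png',cv2.resize(a,(800,593),interpolation=cv2.INTER_CUBIC))
E
```

```text
[ 527.7 -241.9  158.6] [ 3.141 -0.     0.136] [-0.62  0.55  1.61 -0.    0.98  0.81]
dial_top [319.5 246.1] 0.97 [ 529.3 -245.2   68. ]
dowel_a [173.3 199. ] 0.96 [ 549.2 -132.6   62. ]
dowel_a [172.5 293.4] 0.61 [ 471.  -132.7   62. ]
```

View pics/w3c.png

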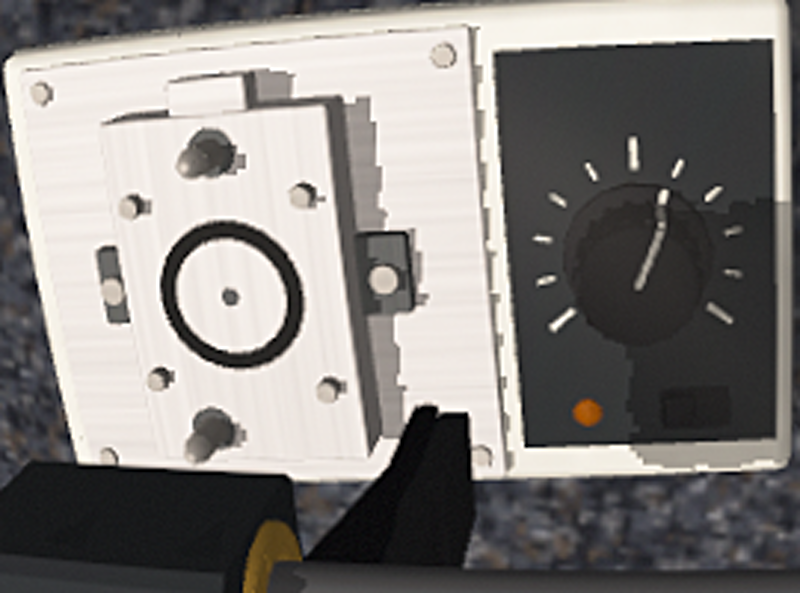

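The pointer runs from (638,288) to (661,228) and is close to tick 6 at (678,168). I'll measure it.

Run:
```python
from h import *
import pickle
o=pickle.load(open('w3.pkl','rb')); k=800/270
f=lambda x,y,z: onz(ray('wrist',(100+(x+.5)/k-.5,150+(y+.5)/k-.5),o),z)
c=f(639,288,68);e=f(660,229,68)
T=[(562,320),(546,281),(542,239),(557,200),(591,172),(633,154),(678,168),(713,193),(733,231),(733,273),(719,313)]
W=np.array([f(*p,40) for p in T])[:,:2]
s=np.linalg.lstsq(np.c_[2*W,np.ones(11)],(W**2).sum(1),rcond=None)[0];C=s[:2]
a=np.unwrap(np.arctan2(W[:,1]-C[1],W[:,0]-C[0])); th0=np.mean(a+.45*(np.arange(11)-5)); print(c,C,a.round(2),th0)
g=lambda p,q:2.25-(np.arctan2(p[1]-q[1],p[0]-q[0])-th0)
print(g(e,c),g(e,C),g(f(662,192,46),C),np.hypot(*(e[:2]-C)))
```

```text
[ 528.35334177 -242.3048693    68.        ] [ 527.89755265 -242.09633384] [ 2.42  1.97  1.52  1.08  0.62  0.18 -0.27 -0.71 -1.16 -1.61 -2.06] 0.17973646670989754
2.620622176568781 2.627952478064692 2.6055745167014184 16.134748749233474
```

It reads about 2.62, which is in band but with thin margin. I'll regrip, using a better-centred y, and nudge it.

Emit:
{"op": "carry_out", "data": {"commands": [[0, -2.4, 20, 0], [0, 0, 20, 0], [0, 0, 20, 0], [0, 0, 20, 0], [0, 0, 16, 0], [0, 0, 10, 0], [0, 0, 4, 0], [0, 0, 0, 0]]}}

```text
time_s: 9.5
tcp_pos: [527.2, -239.0, 47.3]
ee_rot: [-3.141, 0.001, 0.139]
wrist_force: [-0.5, -0.6, 0.1]
width: 0.649
grasp_force: 0.0
```

Emit:
{"op": "carry_out", "data": {"commands": [[0, 0, 0, 0], [0, 0, 0, 0], [0, 0, 0, 0], [0, 0, 0, 0], [0, 0, 0, 0], [0, 0, 0, 0.04], [0, 0, 0, 0.05], [0, 0, 0, 0], [0, 0, 0, 0], [0, 0, 0, 0]], "fingers": -1}}

```text
time_s: 10.33
tcp_pos: [528.3, -240.6, 48.8]
ee_rot: [3.139, -0.002, 0.051]
wrist_force: [-1.3, -5.2, 3.3]
width: 0.351
grasp_force: 15.0
```

Emit:
{"op": "carry_out", "data": {"commands": [[0, 0, 0, 0], [0, 0, 0, 0], [0, 0, 0, 0], [0, 0, -10, 0], [0, 0, -20, 0], [0, 0, -20, 0], [0, 0, -20, 0], [0, 0, -20, 0], [0, 0, -20, 0], [0, 0, 0, 0], [0, 0, 0, 0], [0, 0, 0, 0]], "fingers": 0.3}}

```text
time_s: 11.33
tcp_pos: [526.8, -238.4, 157.5]
ee_rot: [-3.14, 0.001, 0.05]
wrist_force: [-0.9, -0.8, -0.7]
width: 0.65
grasp_force: 0.0
```

```bash
python3 w.py w4 dial_top dowel_a
python3 - <<'E'
from h import *
import pickle
a=cv2.imread('pics/w4.png')[180:280,260:370]
cv2.imwrite('pics/w4c.png',cv2.resize(a,(660,600),interpolation=cv2.INTER_CUBIC))
E
```

```text
[ 526.8 -238.4  157.5] [-3.14e+00  1.00e-03  5.00e-02] [-0.62  0.55  1.61  0.    0.98  0.9 ]
dial_top [319.5 244.1] 0.9 [ 530.  -241.7   68. ]
dowel_a [172.1 211.7] 0.84 [ 548.  -130.2   62. ]
dowel_a [179.6 304.3] 0.84 [ 470.7 -130.3   62. ]
```

View pics/w4c.png

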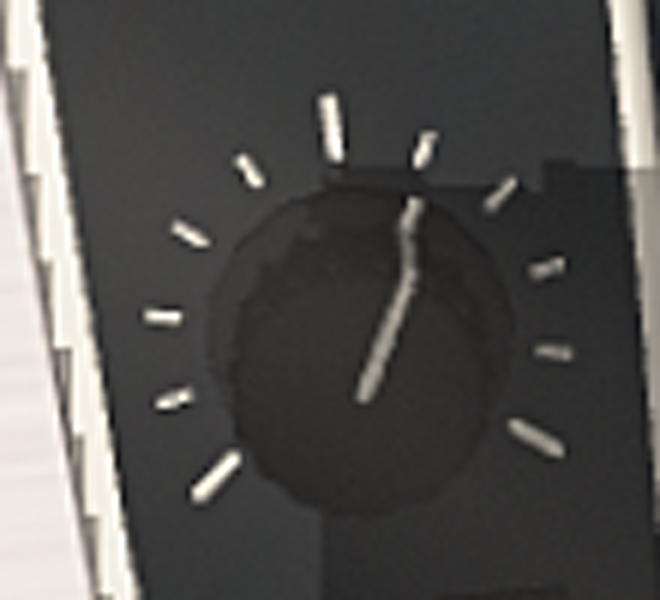

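The pointer now runs from (363,398) to (411,275), toward tick 6 at (425,150).

Run:
```python
from h import *
import pickle
o=pickle.load(open('w4.pkl','rb')); k=6
f=lambda x,y,z: onz(ray('wrist',(260+(x+.5)/k-.5,180+(y+.5)/k-.5),o),z)
c=f(363,396,68);e=f(410,277,68)
T=[(216,478),(174,399),(163,317),(190,235),(250,171),(332,128),(425,150),(501,195),(547,268),(553,352),(537,438)]
W=np.array([f(*p,40) for p in T])[:,:2]
s=np.linalg.lstsq(np.c_[2*W,np.ones(11)],(W**2).sum(1),rcond=None)[0];C=s[:2]
a=np.unwrap(np.arctan2(W[:,1]-C[1],W[:,0]-C[0])); th0=np.mean(a+.45*(np.arange(11)-5)); print(c,C,a.round(2),th0)
g=lambda p,q:2.25-(np.arctan2(p[1]-q[1],p[0]-q[0])-th0)
print(g(e,c),g(e,C),g(f(414,203,44),C))
```

```text
[ 528.86696416 -242.14251264   68.        ] [ 527.78965743 -242.0550954 ] [ 2.42  1.95  1.51  1.06  0.61  0.18 -0.27 -0.71 -1.15 -1.6  -2.05] 0.1774974849054407
2.734496969750701 2.7200079570784528 2.7209904398742157
```

Emit:
{"op": "carry_out", "data": {"commands": [[-19.4, -21.6, 0, -0.05], [-19.4, -21.6, 0, -0.05], [-18, -23, 0, 0], [-18, -23, 0, 0], [-18, -23, 0, 0], [0, 0, 0, 0], [0, 0, 0, 0], [0, 0, 0, 0]]}}

```text
time_s: 12.15
tcp_pos: [422.7, -139.4, 157.9]
ee_rot: [3.141, -0.001, 0.15]
wrist_force: [0.6, -1.0, 0.4]
width: 0.649
grasp_force: 0.0
```

```bash
python3 w.py w5 dowel_a; python3 w.py w5b dowel_a
python3 - <<'E'
from h import *
o=get_obs()
for t in ('dowel_a','lower_half'):
  for x in trace('wrist',t)[:2]:
    m=x['region'].astype('uint8'); ys,xs=np.nonzero(m); print(t,x['confidence'],np.round(x['at'],1),xs.min(),xs.max(),ys.min(),ys.max(),len(xs))
    if t=='lower_half':
        c=max(cv2.findContours(m,0,2)[0],key=cv2.contourArea)
        print(cv2.minAreaRect(np.array([onz(ray('wrist',q[0],o),62)[:2] for q in c],np.float32)))
a=cv2.imread('pics/w5.png')
cv2.imwrite('pics/w5c.png',a[100:400,150:500])
cv2.imwrite('pics/w5c.png',cv2.resize(a[120:380,160:480],(738,600),interpolation=cv2.INTER_CUBIC))
E
```

```text
[ 422.7 -139.4  157.9] [ 3.141e+00 -1.000e-03  1.500e-01] [-0.57  0.4   1.94 -0.    0.81  0.85]
dowel_a [328.3  70.6] 0.92 [ 547.7 -130.1   62. ]
dowel_a [313.6 176.7] 0.8 [ 472.5 -131.3   62. ]
[ 423.3 -139.9  158. ] [ 3.141e+00 -1.000e-03  1.490e-01] [-0.57  0.4   1.94 -0.    0.81  0.85]
dowel_a [313.5 181.4] 0.75 [ 469.8 -132.3   62. ]
dowel_a [326.1  71.7] 0.66 [ 547.3 -129.4   62. ]
dowel_a 0.79 [327.9 122.9] 265 393 45 194 13906
lower_half 0.67 [330.7 124.8] 265 392 46 194 13771
((514.1468505859375, -135.983642578125), (104.54720306396484, 87.76923370361328), 10.513190269470215)
```

View pics/w5c.png

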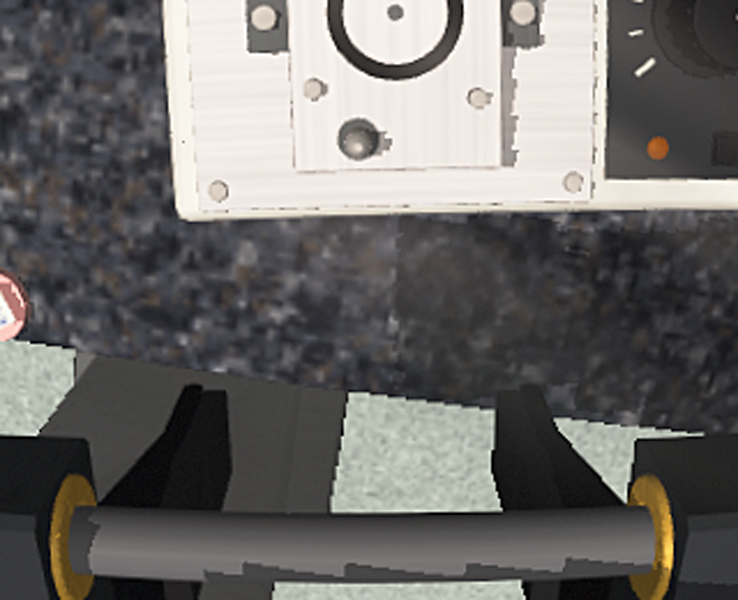

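The dowels give a lower-half centre of about (510,-137) and yaw about 0.175. The crop shows the ring centre at (395,12) and the near dowel at (358,138). Next I'll go over the upper half.

Emit:
{"op": "carry_out", "data": {"commands": [[3.1, -37.3, 0, 0], [3.1, -37.3, 0, 0], [3.1, -37.3, 0, 0], [3.1, -37.3, 0, 0], [3.1, -37.3, 0, 0], [3.1, -37.3, 0, 0], [3.1, -37.3, 0, 0], [3.1, -37.3, 0, 0], [3.1, -37.3, 0, 0], [3.1, -37.3, 0, 0], [0, 0, 0, 0.12], [0, 0, 0, 0.12]]}}

```text
time_s: 13.45
tcp_pos: [396.8, 237.1, 158.0]
ee_rot: [-3.141, -0.001, -0.091]
wrist_force: [-0.4, -0.4, 0.8]
width: 0.652
grasp_force: 0.0
```

Emit:
{"op": "carry_out", "data": {"commands": [[0, 0, 0, 0.12], [0, 0, 0, 0.12], [0, 0, 0, 0.1], [0, 0, 0, 0], [0, 0, 0, 0], [0, 0, 0, 0]]}}

```text
time_s: 13.95
tcp_pos: [397.1, 234.6, 158.0]
ee_rot: [3.142, 0.0, -0.428]
wrist_force: [0.7, 0.0, 0.2]
width: 0.647
grasp_force: 0.0
```

```bash
python3 w.py w6 grip_top hole_a tweezers
python3 - <<'E'
from h import *
import pickle
a=cv2.imread('pics/w6.png')
cv2.imwrite('pics/w6c.png',cv2.resize(a[20:420,80:560],(720,600),interpolation=cv2.INTER_CUBIC))
E
```

```text
[397.1 234.6 158. ] [ 3.142  0.    -0.428] [ 0.29  0.41  1.9  -0.    0.83  2.29]
grip_top [328.7 117.7] 0.73 [477.3 186.7  48. ]
grip_top [537.1 153.3] 0.38 [389.7  36.5  48. ]
hole_a [317.1 161. ] 0.66 [449.  208.7  14. ]
hole_a [325.6  76.1] 0.62 [510.4 173.1  14. ]
hole_a [158.8 194.2] 0.48 [484.6 347.   14. ]
tweezers [255.3 132.4] 0.85 [493.3 246.7   0. ]
```

View pics/w6c.png

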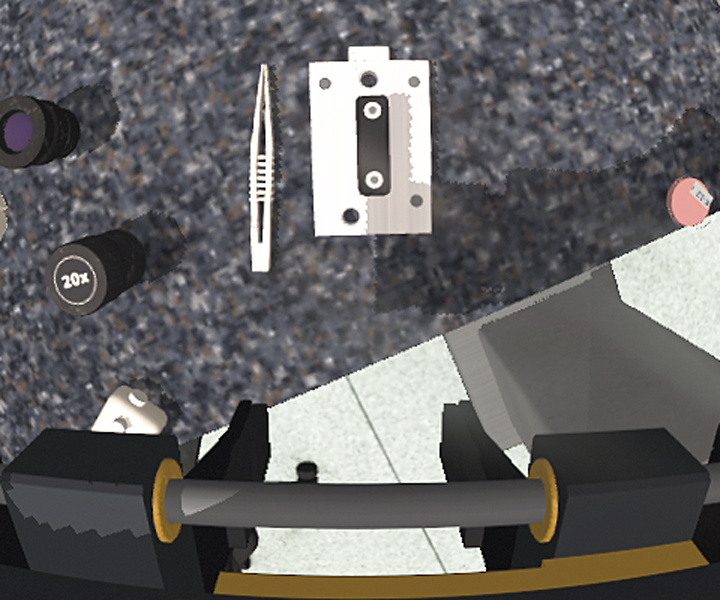

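The crop shows the bar at (373,145) with screws at (372,109) and (374,180), holes at (368,78) and (350,215), and the tweezers at x about 262. I'll compute the pose.

Run:
```python
from h import *
import pickle
o=pickle.load(open('w6.pkl','rb')); k=1.5
f=lambda x,y,z: onz(ray('wrist',(80+(x+.5)/k-.5,20+(y+.5)/k-.5),o),z).round(1)
A,B=f(368.5,78.5,14),f(350.5,215.5,14); s1,s2=f(372,109,48),f(374,180,48)
d=A-B; print(A,B,np.hypot(d[0],d[1]),'yaw',np.arctan2(d[1],d[0])+np.arctan2(12,76)); yw=np.arctan2(d[1],d[0])+np.arctan2(12,76)
print('centre from holes',(A+B)/2-6*np.array([-np.sin(yw),np.cos(yw),0]))
d=s1-s2;print('bar',(s1+s2)/2,np.arctan2(d[1],d[0]))
print('stereo grip', tri([ray('wrist',(328.7,116.6),o),ray('scene',(324.9,248.1))]),tri([ray('wrist',(328.7,116.6),o),ray('top',(335.1,247.1))]))
print('corners',[f(*p,14) for p in ((310,62),(429,60),(432,233),(315,236))])
r=trace('wrist','upper_half') 
for x in r[:1]:
    c=max(cv2.findContours(x['region'].astype('uint8'),0,2)[0],key=cv2.contourArea)
    print(x['confidence'],cv2.minAreaRect(np.array([onz(ray('wrist',q[0],o),14)[:2] for q in c],np.float32)))
o5=pickle.load(open('w5.pkl','rb')); print('ring',onz(ray('wrist',(331.1,124.9),o5),62))
```

```text
[513.4 171.8  14. ] [448.4 212.3  14. ] 76.58492018667904 yaw -0.4006133562003862
centre from holes [478.56010076 186.52506819  14.        ]
bar [478.45 186.35  48.  ] -0.3981045601913717
stereo grip (array([478.24494333, 186.22962476,  43.57190738]), [np.float64(0.13500986534799092), np.float64(0.13500986534801449)]) (array([476.35988735, 193.14241659,  61.51861724]), [np.float64(6.359869841615235), np.float64(6.359869841615185)])
corners [array([535.3, 196.5,  14. ]), array([510.1, 137.3,  14. ]), array([421., 175.,  14.]), array([446.2, 234.9,  14. ])]
0.93 ((481.7457275390625, 184.6571044921875), (64.97710418701172, 104.577880859375), 66.33560180664062)
ring [ 510.97502037 -137.67957447   62.        ]
```

Emit:
{"op": "carry_out", "data": {"commands": [[23.5, 2.1, 0, -0.028], [23.5, 2.1, 0, 0], [23.5, 2.1, 0, 0], [23.5, 2.1, 10, 0], [0, 0, 20, 0], [0, 0, 20, 0], [0, 0, 20, 0], [0, 0, 20, 0], [0, 0, 20, 0], [0, 0, 15, 0], [0, 0, 8, 0], [0, 0, 0, 0]]}}

```text
time_s: 15.2
tcp_pos: [478.7, 189.2, 23.5]
ee_rot: [3.14, 0.003, -0.402]
wrist_force: [-0.1, 0.5, 0.6]
width: 0.651
grasp_force: 0.0
```

Emit:
{"op": "carry_out", "data": {"commands": [[0, 0, 0, 0], [0, 0, 0, 0], [0, 0, 0, 0]]}}

```text
time_s: 15.45
tcp_pos: [480.6, 189.7, 26.0]
ee_rot: [-3.14, -0.002, -0.402]
wrist_force: [0.7, 0.7, 0.3]
width: 0.648
grasp_force: 0.0
```

Emit:
{"op": "carry_out", "data": {"commands": [[-0.5, 1, 4, 0], [0, 0, 3, 0], [0, 0, 1, 0], [0, 0, 0, 0], [0, 0, 0, 0], [0, 0, 0, 0]]}}

```text
time_s: 15.95
tcp_pos: [479.0, 188.8, 17.1]
ee_rot: [-3.142, -0.0, -0.402]
wrist_force: [-0.4, 0.7, -0.0]
width: 0.648
grasp_force: 0.0
```

Emit:
{"op": "carry_out", "data": {"commands": [[0, 0, 0, 0], [0, 0, 0, 0], [0, 0, 0, 0], [0, 0, 0, 0], [0, 0, 0, 0], [0, 0, 0, 0], [0, 0, 0, 0], [0, 0, 0, 0]], "fingers": -1, "newtons": 40}}

```text
time_s: 16.62
tcp_pos: [478.8, 188.6, 17.1]
ee_rot: [3.141, 0.0, -0.402]
wrist_force: [0.3, 0.1, 0.3]
width: 0.18
grasp_force: 40.0
```

Emit:
{"op": "carry_out", "data": {"commands": [[0, 0, -5, 0], [0, 0, -15, 0], [0, 0, -20, 0], [0, 0, -20, 0], [0, 0, -20, 0], [0, 0, -20, 0], [0, 0, -20, 0], [0, 0, 0, 0], [0, 0, 0, 0], [0, 0, 0, 0]]}}

```text
time_s: 17.45
tcp_pos: [477.8, 188.6, 136.1]
ee_rot: [3.14, 0.002, -0.402]
wrist_force: [0.1, -0.7, -3.6]
width: 0.18
grasp_force: 40.0
```

Run:
```python
from h import *
for i in range(8): o=get_obs(); save('wrist','w7.png'); print(o['tcp_pos'].round(1),o['ee_rot'].round(4),o['wrist_force'].round(1),o['width'])
T=Rm(o['ee_rot'])
for t in('hole_a','grip_top'):
  for x in pinpoint('wrist',t)[:3]: print(t,np.round(x['at'],1),x['confidence'])
```

```text
[477.8 188.6 136.1] [ 3.1404e+00  2.0000e-03 -4.0220e-01] [ 0.1 -0.7 -3.6] 0.18047406184562986
[477.6 188.6 135.7] [ 3.1398e+00  2.9000e-03 -4.0230e-01] [-0.7  0.6 -3.5] 0.1791957980194064
[477.6 188.6 135.5] [ 3.1397e+00  3.1000e-03 -4.0220e-01] [ 0.2  0.2 -3.9] 0.1791953452918646
[477.8 188.6 135.6] [ 3.1398e+00  2.9000e-03 -4.0230e-01] [-0.2 -0.6 -4.3] 0.1809164008538001
[478.  188.6 135.7] [ 3.140e+00  2.600e-03 -4.023e-01] [ 1.1  0.2 -4.5] 0.17727563018946063
[478.2 188.6 135.9] [ 3.1403e+00  2.2000e-03 -4.0230e-01] [ 0.2  0.2 -3.4] 0.1824417208830467
[478.4 188.7 136.1] [ 3.1406e+00  1.7000e-03 -4.0230e-01] [-0.3  0.1 -3.9] 0.18418995989882334
[478.5 188.7 136.3] [ 3.1408e+00  1.3000e-03 -4.0230e-01] [-0.   0.6 -3.5] 0.17901456908416727
hole_a [316.9 225.2] 0.77
hole_a [639.   83.1] 0.39
grip_top [317.8 344.3] 0.76
```

Run:
```python
from h import *
im=cv2.imread('pics/w7.png',0); s=im[195:255,275:360]; o=get_obs()
o=dict(o,tcp_pos=np.zeros(3),ee_rot=np.eye(3))
m=(s<90).astype('uint8'); n,l,st,ce=cv2.connectedComponentsWithStats(m)
for i in range(1,n):
    if st[i,4]>15:
        p=ce[i]+[275,195]; r=ray('wrist',p,o); print(p.round(1),st[i], [onz(r,z).round(1) for z in (3,17)])
print(s[::4,::4])
```

```text
[276.7 198.9] [ 0  0  6  9 38] [array([ 53.1, -16.8,   3. ]), array([ 50.4, -18.3,  17. ])]
[290.1 200.4] [10  0  8 13 43] [array([ 52.3, -10.7,   3. ]), array([ 49.6, -11.7,  17. ])]
[350. 199.] [ 66   0  19   9 171] [array([53. , 16.5,  3. ]), array([50.3, 17.8, 17. ])]
[317.4 225.4] [ 34  25  17  11 122] [array([40.5,  1.7,  3. ]), array([36.8,  1.8, 17. ])]
[[ 63  75 124 126  76 245 244 244 244 243 243 243 244 243 244 244 230  35
   37  27  38  37]
 [ 61 132 134 101  71 246 244 244 244 244 245 245 244 245 245 248 227  56
   46  49  50  41]
 [ 86  87 101  90  86 236 237 237 237 239 237 148 243 159 150 151 155  87
   85  82  81  78]
 [100  98  95  98  93 191 248 247 220 157 159 160 159 161 162 161 146  96
   96  95  93  94]
 [155 157 248 239 242 242 241 141 159 161 164 157 155 161 158 159 163 159
  162 158 163 162]
 [153 254 244 196 240 243 200 148 158 160 163 154 155 160 158 158 161 157
  160 156 162 159]
 [152 151 158 152 147 155 155 151 157 140 133 130 141 158 156 159 158 156
  157 155 161 160]
 [154 155 160 152 154 156 156 151 141  93  83  83  68 128 157 159 159 155
  158 155 160 158]
 [152 155 158 152 154 157 155 147 106  85  80  84  71 132 156 159 157 154
  157 156 159 157]
 [151 155 159 153 155 157 156 142 100 106  94 100 107 132 157 158 158 154
  156 153 158 157]
 [151 154 159 153 154 157 156 149 145 103 107 106 101 129 155 157 158 154
  157 153 158 160]
 [151 155 160 152 154 156 157 150 147 145 120 119 131 160 155 157 158 154
  157 153 158 155]
 [151 155 161 152 155 156 156 151 156 158 153 146 157 156 142 158 157 155
  156 153 159 155]
 [152 155 162 154 155 158 157 151 158 159 164 152 156 158 156 159 157 155
  158 153 158 154]
 [151 154 162 154 156 157 156 151 156 160 163 153 155 157 154 159 158 153
  156 154 158 153]]
```

Emit:
{"op": "carry_out", "data": {"commands": [[9.2, 36.9, -2.4, 0], [9.2, 36.9, -2.4, 0], [9.2, 36.9, -2.4, 0], [9.2, 36.9, -2.4, 0], [9.2, 36.9, -2.4, 0], [9.2, 36.9, -2.4, 0], [9.2, 36.9, -2.4, 0], [9.2, 36.9, -2.4, 0], [9.2, 36.9, -2.4, 0], [0, 0, 0, -0.12], [0, 0, 0, -0.12], [0, 0, 0, -0.12]]}}

```text
time_s: 18.95
tcp_pos: [424.9, -150.5, 158.8]
ee_rot: [3.141, -0.0, -0.039]
wrist_force: [-1.1, -0.2, -2.8]
width: 0.18
grasp_force: 40.0
```

Emit:
{"op": "carry_out", "data": {"commands": [[0, 0, 0, -0.12], [0, 0, 0, -0.098], [0, 0, 0, 0], [0, 0, 0, 0], [0, 0, 0, 0], [0, 0, 0, 0], [0, 0, 0, 0]]}}

```text
time_s: 19.53
tcp_pos: [425.1, -149.2, 158.7]
ee_rot: [3.142, -0.0, 0.175]
wrist_force: [0.0, -0.5, -3.2]
width: 0.181
grasp_force: 40.0
```

```bash
cat > m.py <<'E'
from h import *
c=camera_info('wrist')
N=8; P=[];D=[];Q=[];H=[]
for i in range(N):
    o=get_obs(); im=snapshot('wrist'); P.append(np.r_[o['tcp_pos'],o['ee_rot'][2]]); d=pinpoint('wrist','dowel_a')
    for x in d[:2]: D.append((*onz(ray('wrist',x['at'],o),62).round(1)[:2],round(x['confidence'],2)))
    h=[x for x in pinpoint('wrist','hole_a')]; H.append([np.round(x['at'],1).tolist() for x in h[:2]])
    # dark ring of lower half
    g=cv2.cvtColor(im,cv2.COLOR_RGB2GRAY); cs,hi=cv2.findContours((g<110).astype('uint8'),cv2.RETR_CCOMP,cv2.CHAIN_APPROX_NONE)
    for q,hh in zip(cs,hi[0]):
        if hh[3]<0 and hh[2]>=0 and len(q)>60:
            (x,y),(a,b),_=cv2.fitEllipse(q); 
            w=np.array([onz(ray('wrist',r[0],o),62)[:2] for r in q]); e,rad=cv2.minEnclosingCircle(w.astype(np.float32))
            if 12<rad<22: Q.append((*np.round(e,1),round(rad,1)))
cv2.imwrite('pics/m.png',im[:,:,::-1])
print(np.mean(P,0).round(3),np.std(P,0).round(3)); print(D);print(Q);print(H)
E
python3 m.py
```

```text
Traceback (most recent call last):
  File "m.py", line 13, in <module>
    w=np.array([onz(ray('wrist',r[0],o),62)[:2] for r in q]); e,rad=cv2.minEnclosingCircle(w.astype(np.float32))
                    ~~~^^^^^^^^^^^^^^^^
  File "h.py", line 8, in ray
    c=camera_info(cam); u=(px[0]-c['cx'])/c['fx']; v=(px[1]-c['cy'])/c['fy']
ValueError: time passes only in moves, steps and waits
```

```bash
sed -i 's/^def ray/import functools\n_ci=functools.lru_cache(None)(camera_info)\ndef ray/; s/c=camera_info(cam); u/c=_ci(cam); u/' h.py; python3 m.py
```

```text
[ 4.25133e+02 -1.49221e+02  1.58647e+02  1.76000e-01] [0.015 0.017 0.008 0.   ]
[(np.float64(546.7), np.float64(-129.4), 0.76), (np.float64(471.3), np.float64(-131.7), 0.63), (np.float64(471.5), np.float64(-132.6), 0.87), (np.float64(549.2), np.float64(-130.2), 0.59), (np.float64(548.1), np.float64(-128.2), 0.81), (np.float64(468.8), np.float64(-131.1), 0.7), (np.float64(547.5), np.float64(-128.5), 0.74), (np.float64(470.2), np.float64(-130.5), 0.74), (np.float64(547.6), np.float64(-131.1), 0.69), (np.float64(546.1), np.float64(-130.3), 0.95), (np.float64(471.3), np.float64(-132.5), 0.8), (np.float64(547.7), np.float64(-129.8), 0.71), (np.float64(469.2), np.float64(-132.2), 0.67), (np.float64(471.3), np.float64(-133.0), 0.73), (np.float64(547.5), np.float64(-131.5), 0.65)]
[(np.float64(459.7), np.float64(-178.4), 16.1), (np.float64(471.0), np.float64(-142.4), 15.7), (np.float64(510.1), np.float64(-137.5), 20.4), (np.float64(458.2), np.float64(-178.4), 16.4), (np.float64(470.6), np.float64(-142.5), 15.6), (np.float64(510.1), np.float64(-137.5), 20.4), (np.float64(458.2), np.float64(-1
[... 319 characters left out ...]
float64(-142.5), 15.6), (np.float64(510.0), np.float64(-137.5), 20.4), (np.float64(458.2), np.float64(-178.4), 16.4), (np.float64(470.6), np.float64(-142.5), 15.6), (np.float64(510.0), np.float64(-137.5), 20.4), (np.float64(496.0), np.float64(-442.6), 15.0), (np.float64(459.7), np.float64(-178.4), 16.1), (np.float64(470.6), np.float64(-142.5), 15.6), (np.float64(510.1), np.float64(-137.5), 20.4), (np.float64(459.7), np.float64(-178.5), 16.1), (np.float64(470.6), np.float64(-142.5), 15.6), (np.float64(510.1), np.float64(-137.5), 20.4)]
[[[316.6, 221.8]], [[318.6, 223.1], [317.7, 70.0]], [[315.8, 222.8]], [[317.3, 222.5]], [[316.2, 221.1]], [[316.2, 223.6]], [[315.3, 221.1]], [[316.5, 222.8]]]
```

Emit:
{"op": "carry_out", "data": {"commands": [[21.4, 0.4, 0, -0.003], [21.3, 0.4, 0, 0], [21.3, 0.4, 0, 0], [21.4, 0.4, 0, 0], [0, 0, 15, 0], [0, 0, 15, 0], [0, 0, 15, 0], [0, 0, 8, 0], [0, 0, 0, 0], [0, 0, 0, 0], [0, 0, 0, 0], [0, 0, 0, 0]]}}

```text
time_s: 21.88
tcp_pos: [510.1, -136.1, 106.6]
ee_rot: [3.14, -0.002, 0.179]
wrist_force: [-0.4, -0.5, -2.7]
width: 0.177
grasp_force: 40.0
```

Run:
```python
from h import *
import time
for i in range(3):
    o=get_obs(); snapshot('wrist'); print(o['tcp_pos'].round(1),o['ee_rot'].round(4),o['wrist_force'].round(1))
```

```text
[ 510.1 -136.1  106.6] [ 3.1403e+00 -1.7000e-03  1.7870e-01] [-0.4 -0.5 -2.7]
[ 510.1 -136.1  106.5] [ 3.1404e+00 -1.6000e-03  1.7860e-01] [-0.7 -0.4 -4. ]
[ 510.  -136.   106.5] [ 3.1405e+00 -1.5000e-03  1.7870e-01] [ 0.8 -0.8 -3.7]
```

Emit:
{"op": "carry_out", "data": {"commands": [[-0.5, -0.3, 2, 0], [0, 0, 2, 0], [0, 0, 2, 0], [0, 0, 2, 0], [0, 0, 1, 0], [0, 0, 0, 0], [0, 0, 0, 0], [0, 0, 0, 0]]}}

```text
time_s: 22.7
tcp_pos: [509.0, -135.5, 96.6]
ee_rot: [3.142, -0.0, 0.179]
wrist_force: [-0.2, 1.2, -3.6]
width: 0.179
grasp_force: 40.0
```

Emit:
{"op": "carry_out", "data": {"commands": [[0, 0, 1, 0], [0, 0, 1, 0], [0, 0, 1, 0], [0, 0, 0, 0], [0, 0, 0, 0]]}}

```text
time_s: 23.12
tcp_pos: [508.9, -135.5, 93.6]
ee_rot: [-3.142, 0.0, 0.179]
wrist_force: [-0.4, -0.1, -3.5]
width: 0.181
grasp_force: 40.0
```

Emit:
{"op": "carry_out", "data": {"commands": [[0, 0, 1, 0], [0, 0, 1, 0], [0, 0, 1, 0], [0, 0, 0, 0], [0, 0, 0, 0]]}}

```text
time_s: 23.53
tcp_pos: [509.4, -135.8, 90.7]
ee_rot: [3.141, -0.001, 0.179]
wrist_force: [0.9, -0.3, -4.8]
width: 0.179
grasp_force: 40.0
```

No force with the underside about 6 mm below the dowel tips, so the noses are entering the holes.

Emit:
{"op": "carry_out", "data": {"commands": [[0, 0, 1, 0], [0, 0, 1, 0], [0, 0, 1, 0], [0, 0, 0, 0], [0, 0, 0, 0]]}}

```text
time_s: 23.95
tcp_pos: [509.5, -135.8, 87.7]
ee_rot: [3.141, -0.001, 0.179]
wrist_force: [2.1, -1.2, -3.6]
width: 0.178
grasp_force: 40.0
```

Emit:
{"op": "carry_out", "data": {"commands": [[0, 0, 1, 0], [0, 0, 1, 0], [0, 0, 1, 0], [0, 0, 0, 0], [0, 0, 0, 0]]}}

```text
time_s: 24.37
tcp_pos: [509.4, -135.8, 84.6]
ee_rot: [3.141, -0.001, 0.179]
wrist_force: [2.4, -1.8, -3.6]
width: 0.179
grasp_force: 40.0
```

Emit:
{"op": "carry_out", "data": {"commands": [[0, 0, 1, 0], [0, 0, 1, 0], [0, 0, 1, 0], [0, 0, 0, 0], [0, 0, 0, 0]], "newtons": 60}}

```text
time_s: 24.78
tcp_pos: [509.5, -135.8, 82.2]
ee_rot: [3.141, -0.001, 0.179]
wrist_force: [2.7, -2.2, 4.6]
width: 0.18
grasp_force: 60.0
```

Emit:
{"op": "carry_out", "data": {"commands": [[0.5, 0.4, 1, 0], [0, 0, 1, 0], [0, 0, 0.5, 0], [0, 0, 0, 0], [0, 0, 0, 0], [0, 0, 0, 0]]}}

```text
time_s: 25.28
tcp_pos: [509.5, -135.8, 79.8]
ee_rot: [3.141, -0.0, 0.179]
wrist_force: [1.7, -1.7, 5.9]
width: 0.182
grasp_force: 60.0
```

Emit:
{"op": "carry_out", "data": {"commands": [[0, 0, 1, 0], [0, 0, 1, 0], [0, 0, 0, 0], [0, 0, 0, 0], [0, 0, 0, 0]]}}

```text
time_s: 25.7
tcp_pos: [509.6, -135.8, 79.0]
ee_rot: [3.141, -0.001, 0.179]
wrist_force: [-0.7, -1.8, 16.0]
width: 0.175
grasp_force: 60.0
```

Emit:
{"op": "carry_out", "data": {"commands": [[0, 0, 1, 0], [0, 0, 1, 0], [0, 0, 0, 0], [0, 0, 0, 0], [0, 0, 0, 0]]}}

```text
time_s: 26.12
tcp_pos: [509.6, -135.8, 79.0]
ee_rot: [3.14, -0.001, 0.179]
wrist_force: [-4.2, -0.3, 30.4]
width: 0.18
grasp_force: 60.0
```

It hit a hard stop at TCP z 79.0 mm, exactly the predicted flush height, with 30 N on it. One last check picture.

Run:
```python
from h import *
for i in range(4):
    o=get_obs(); im=save('wrist','z.png'); print(o['tcp_pos'].round(1),o['wrist_force'].round(1))
cv2.imwrite('pics/zc.png',cv2.resize(im[130:430,190:570,::-1],(760,600),interpolation=cv2.INTER_CUBIC))
```

```text
[ 509.6 -135.8   79. ] [-4.2 -0.3 30.4]
[ 509.6 -135.9   79. ] [-3.9 -0.1 31. ]
[ 509.6 -135.8   79. ] [-3.4  0.2 30.1]
[ 509.6 -135.9   79. ] [-3.3  0.  31. ]
```

View pics/zc.png

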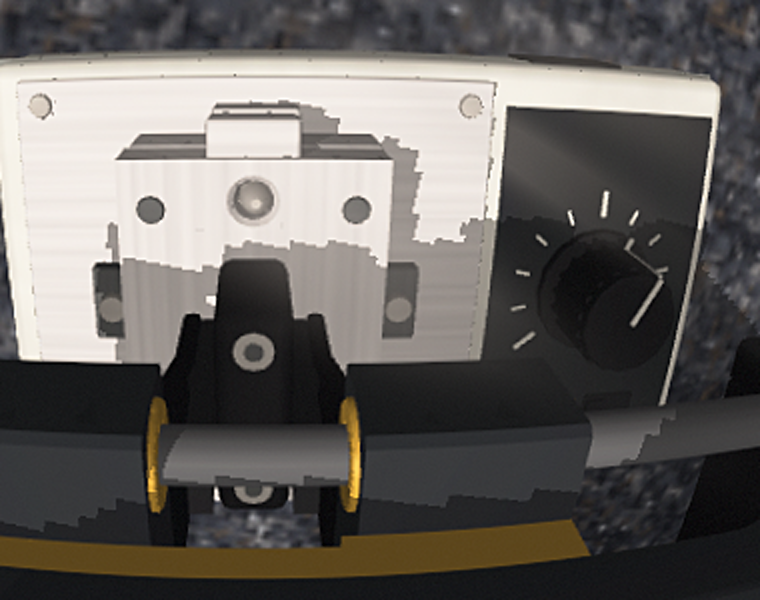

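The picture shows dowel A centred in its hole at (253,200), the halves stacked flush, and the dial pointer's foot aimed at tick 6.

```bash
python3 -c "from bench import sign_off; print(sign_off())"
```

```text
the job is handed in; nothing more can be done
None
```

I handed the job in: the dial reads about 2.72 rad (6), and the upper half is on both dowels, flush and still held down with about 30 N; sign-off gave no verdict.

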